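# Set the bench supply and hold its key switch on

## Task

Power up the grey bench supply for a radio test: first turn the knob on its top until the knob's nose points straight at the steel index tab beside the dial, and leave it there. Then take the key that stands in the drilled wooden block, push it fully home into the key switch on the supply's top (its pins are sticky, so wiggle it or press firmly) before turning it, and turn it a quarter clockwise (seen from above) to its stop against the return spring. The program finishes while holding: keep gripping the key with the switch turned, fully in; leave the other loose things on the bench where they are.

Things in the scene. Friction and masses are not known exactly. Their poses are not given: they have to be found in the camera images.
- supply: Bench supply, fixed grey box 160 (x) x 260 (y) x 90 mm high, origin under its centre; its flat top panel is 90 mm above the bench. On it, 140 mm apart: the knob (axis at its y = +70 mm) and the key switch (y = -70 mm).
- knob_grip (a point): Grip point of the knob: on its vertical axis, 24 mm above the panel. The knob is a black bar 44 mm long (its x), 12 mm wide (y), its top 36 mm above the panel, on a round foot disc of 44 mm diameter that ends 11 mm above the panel. Pinch the bar across its 12 mm. The frame turns with the knob; x points from the axis to the nose.
- knob_nose (a point): Tip of the small nose (5 mm wide) at one end of the knob's foot, 30 mm from the knob's axis, 4 mm above the panel; it turns with the knob.
- index_tip (a point): Point that the nose tip has to meet: 30 mm from the knob's axis, 4 mm above the panel, just in front of the inner end of the dark steel index tab (a bar 14 x 5 x 5 mm lying radially, 31 to 45 mm from the axis). The tab sits stiffly beside the dial, at a different angle each time.
- knob (a joint): Knob angle, rad, growing clockwise seen from above; range -1.5 to 1.5; stiff enough to stay where it is left (friction 0.03 N m). At equal values of knob and index the nose points at the tab.
- index (a joint): Angle of the index tab about the same axis, same zero and direction as knob. Not to be moved.
- key_center (a point): Centre of the key's black grip: 34 mm wide (key x), 10 mm thick (y), 40 mm tall; pinch across the 10 mm. The key (40 g) stands upright and loose in a slot of the wooden block. Below the grip: a steel collar of 21 mm diameter, 5 mm thick, then a steel blade 12 x 4 mm (wide along x) reaching 30 mm below the collar, the last 8 mm a V point. Same turned half round.
- key_shoulder (a point): Centre of the underside of the key's collar, 25 mm below key_center. At the start it rests on the block's top, 55 mm above the bench; with the key fully home it rests on the key switch's face. Axes as the key's.
- keyway (a point): Centre of the keyway's mouth, 98 mm above the bench, in a steel cylinder within a brass ring 42 mm across. x along the keyway's long side, z up; turns with the cylinder. Keyway 13.5 x 5.5 mm, 2 mm lead-in, 36 mm deep. Sticky spring pins 11 and 19 mm down at its narrow ends each need about 6 to 10 N of push (wiggling helps). The key has about 0.13 rad of turning play.
- lock (a joint): Angle of the switch cylinder, rad, growing clockwise seen from above: 0 at rest, 1.57 at the stop. A spring of about 0.1 N m at the stop turns it back when the key is let go. Because of the play, turn the key some 0.15 rad past a quarter to reach the stop.
- block: Drilled wooden block, fixed, 150 (x) x 85 (y) x 55 mm high, origin under its centre; the key's slot is 45 mm from the centre towards its -x, wide along x.
- driver_a: Screwdriver standing in the block 67 mm from the key along the block, handle 24 mm across, 70 mm above the block's top; leave.
- driver_b: Screwdriver standing in the block 101 mm from the key, handle 24 mm across, 60 mm above the block's top; leave.
- tin: Steel tin, 54 mm across, 60 mm tall, between supply and block towards the rear; origin under its centre; leave.
- offcut: Plywood offcut 50 x 40 x 20 mm lying in front of the robot; origin under its centre; leave.
- pliers: Steel pliers with black grips, 150 mm long, lying flat at the back; leave.
Not all that is in view belongs to the job. What is shaped like the part that bears key_center but pink or turquoise is not meant.

How it is judged:
By the outcome, as a careful person would: the job done as asked, in the order asked, and still so for the second after the job is handed in, while the arm keeps its last pose, push and grip.
It also fails if it takes over 66 s, if anything falls off the work surface, if the arm or the gripper's body presses on something with over 40 N, if the wrist force passes 120 N, or if a joint passes its speed limit or range.

## Robot

A 6-joint arm with a two-finger parallel gripper is mounted at the origin on the work surface. World frame = base frame: x ahead of the robot, y to its left, z up, the work surface at z = 0. Lengths are in m, angles in degrees, forces in N, time in s.
With the tool pointing down it reaches from about 0.375 to 0.9 m from the base axis. Payload 3.1 kg.
Tool frame: the origin (TCP) lies at the very end of the fingers, on their centre line; the grasp point (between the pads) lies bot.grip_point_offset behind it (bot.grip_point_offset is the distance from the TCP to the grasp point, in m); z points along the fingers, y is the line along which they close (so a half turn about z gives the same grasp; the last joint's range is limited). The gripper opens to 87 mm and grips with 3 to 60 N. Pads are 19 mm wide; open, the fingers measure 117 mm over their backs; the gripper's body (75 mm by 190 mm) begins 51 mm behind the grasp point.
Start: joints at [58.757, 30.224, 82.088, -0, 67.689, -10.227], TCP at [0.224, 0.583, 0.223] pointing down, gripper open.
Joint ranges: [-176.69, 176.69], [-43.24, 126.21], [12.49, 139.97], [-82, 262], [0, 151.66], [-163.58, 163.58]. Speed limits (degrees/s): [159.86, 159.86, 180, 180, 180, 180].

## Interface

Orientations are given as a 3x3 rotation matrix whose columns are the frame's x, y, z axes.
In Python, from rig import bot, viewer, ticket gives the robot as it stands.
- The arm moves only by the tool servo_tool, never from a script. Its argument "targets" is a list of rows, each an object with "offset": the shift along the tool's x, y, z in m, a list of three; "dr": the turn, a rotation vector about the tool's x, y, z in degrees, a list of three. In form: [{"offset": [x, y, z], "dr": [ax, ay, az]}, ...]. A call has 1 to 20 rows; each row is the pose to reach, as a shift and turn from the pose commanded when the call began, along the tool's axes at that moment; what a row does not reach only later rows make up. A row lasts 1/12 s, in which the tool goes at most 41.7 mm and 7.16 degrees, less where a joint would pass 70% of its speed; a pose out of reach is approached as far as the arm can. A call with a gripper value outside its range is refused whole. "gripper" is the gripper command: -1 is fully open, 1 is shut, values between are in proportion, set as the call begins (left out, the last holds). The fingers move at their own pace and stop on an object; the grip force is fixed at half the most. Time passes only in rows, so rows that repeat a pose let the fingers close. It gives the time, the measured TCP pose, the force, the opening and the grip force at its end, in the units of the state.
- bot.read_state(): the state, without advancing time (a new reading comes with each control period).
- viewer.capture(name): name is "side" or "top" or "wrist"; returns a dict with "color" (400x640x3 uint8, red, green, blue), "camera_matrix" (3x3 intrinsics, pixels), "R" (3x3) and "t" (3): a world point X has camera coordinates R X + t. Camera axes: x right, y down, z forward; pixel columns grow to the right and rows downward; lengths in m; the calibration is good to about 2 mm. A picture is of the moment at which its call begins. There is no depth.
- ticket.hand_in(): hands the job in; it is judged then, once.
The state is a dict: "time_s": time; "joint_positions": joint angles; "qvel": joint speeds; "tau": joint torques, N m; "position": TCP position; "tcp_rot": TCP orientation; "force": force on the tool from outside, world axes, zero at the start; "moment": the same for the moment, N m; "opening": opening from 0.0 (shut) to 1.0 (fully open); "grasp_force": force on a finger pad.
Only numpy, scipy, OpenCV 4.12 (cv2) and the standard library are available. Lean on these libraries where they do the work, as an engineer would, in place of code of your own. Each camera call takes 0.05 s, during which the arm holds its last target. There are 200 camera calls.

## Working session

There is one attempt and no reset: what is moved stays moved. The work goes in short steps, Python scripts to look and compute and a tool call to move; the robot and the scene stay as the last step left them, time stands still between calls to the robot, and variables do not carry over. Pictures are saved under pics/ and viewed, at most 10 in all, crops included, and the job is handed in when it is done.

Besides the shell and the picture viewer there is one more tool, called in YAML: its name, and indented under it one key for each argument. servo_tool: Moves the arm, as the interface text tells. Its arguments: {"type":"object","properties":{"targets":{"type":"array"},"gripper":{"type":"number"}},"required":["targets"]}

```bash
ls; mkdir -p pics; python3 - <<'E'
from rig import bot,viewer
import cv2,numpy as np,pickle
s=bot.read_state();print(s, bot.grip_point_offset)
d={}
for n in ["side","top","wrist"]:
    c=viewer.capture(n);d[n]=c;print(n,c["camera_matrix"],c["R"],c["t"])
    cv2.imwrite(f"pics/{n}0.png",c["color"][:,:,::-1])
pickle.dump(d,open("d0.pkl","wb"))
E
```

```text
pics
{'time_s': 0.0, 'joint_positions': array([ 5.87577009e+01,  3.02776139e+01,  8.21572710e+01, -3.18880759e-04,
        6.76907157e+01, -1.02256711e+01]), 'qvel': array([ 0.06059202,  0.01034088, -0.06183787, -0.01780759,  0.02731865,
       -0.06007794]), 'tau': array([-1.43246965e-03, -4.40045679e+01, -1.76592493e+01,  6.33044075e-02,
        5.83174895e-02, -1.68568477e-04]), 'position': array([0.2237121 , 0.58278856, 0.22158125]), 'tcp_rot': array([[-9.33476926e-01,  3.58635673e-01, -1.13257021e-03],
       [ 3.58637256e-01,  9.33475118e-01, -1.87691109e-03],
       [ 3.84098837e-04, -2.15823507e-03, -9.99997597e-01]]), 'force': array([-0.12080998,  0.70932554,  0.27138739]), 'moment': array([ 0.0545888 ,  0.0209639 , -0.00446798]), 'grasp_force': 0.0, 'opening': 0.9996414294947715} 0.0187
side [[482.11007842   0.         323.84014396]
 [  0.         482.11007842 196.19108955]
 [  0.           0.           1.        ]] [[-0.99758563 -0.0680909  -0.01365807]
 [-0.02920202  0.58972135 -0.80707867]
 [ 0.06300917 -0.80473124 -0.59028593]] [0.55079771 0.09206749 0.87410523]
top [[449.56474595   0.         314.52128239]
 [  0.         449.56474595 207.60319069]
 [  0.           0.           1.        ]] [[ 0.01295003 -0.99988904 -0.00736222]
 [-0.99056073 -0.01182369 -0.13656367]
 [ 0.13646147  0.00906123 -0.99060394]] [-0.00970945  0.57087515  0.85744364]
wrist [[285.33886516   0.         317.95543561]
 [  0.         285.33886516 199.30487319]
 [  0.           0.           1.        ]] [[ 0.35876101  0.93342858 -0.00127131]
 [ 0.89471779 -0.34349381  0.28546818]
 [ 0.26602747 -0.10355231 -0.95838734]] [-0.62311128 -0.03379844  0.39162979]
```

View pics/top0.png

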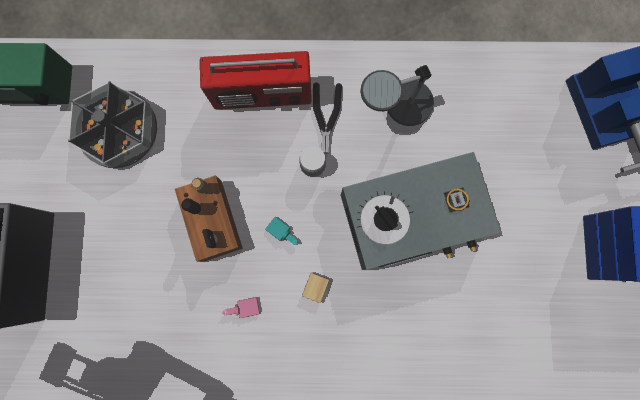

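View pics/side0.png

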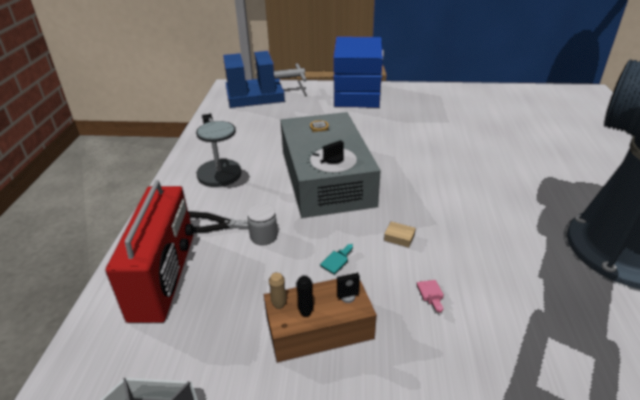

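The top view shows the supply with its knob at about (386,218) and keyway at (457,199). The block's key is at about (210,238), with drivers at (190,205) and (198,184). I'll enlarge the supply and block areas.

```bash
cat > h.py <<'E'
import numpy as np,cv2
def ray(c,u,v,z):
    d=c["R"].T@np.linalg.solve(c["camera_matrix"],[u,v,1.]);o=-c["R"].T@c["t"]
    return o+d*(z-o[2])/d[2]
def proj(c,X):
    p=c["camera_matrix"]@(c["R"]@np.asarray(X,float)+c["t"]);return p[:2]/p[2]
def crop(c,x0,y0,x1,y1,s,fn):
    cv2.imwrite(fn,cv2.resize(c["color"][y0:y1,x0:x1,::-1],None,fx=s,fy=s,interpolation=cv2.INTER_CUBIC))
E
python3 - <<'E'
import pickle;from h import *
d=pickle.load(open("d0.pkl","rb"));c=d["top"]
crop(c,340,150,500,270,5,"a.png");crop(c,170,170,250,270,5,"b.png")
a=cv2.imread("a.png");b=cv2.imread("b.png")
print(a.shape,b.shape)
cv2.imwrite("pics/c1.png",a[:,:800]);
b=cv2.resize(b,(400,500));cv2.imwrite("pics/c2.png",b)
for n,u,v,z in [("knob",386,218,.114),("keyway",457,199,.098),("key",210,238,.1),("kcorner1",475,153,.09),("c2",342,187,.09),("c3",364,269,.09),("c4",500,235,.09)]: print(n,ray(c,u,v,z).round(4))
E
```

```text
(600, 800, 3) (500, 400, 3)
knob [ 0.5431 -0.1335  0.114 ]
keyway [ 0.5822 -0.2683  0.098 ]
key [0.5037 0.1888 0.1   ]
kcorner1 [ 0.6727 -0.3077  0.09  ]
c2 [ 0.6039 -0.0545  0.09  ]
c3 [ 0.4508 -0.0958  0.09  ]
c4 [ 0.5167 -0.3485  0.09  ]
```

View pics/c1.png

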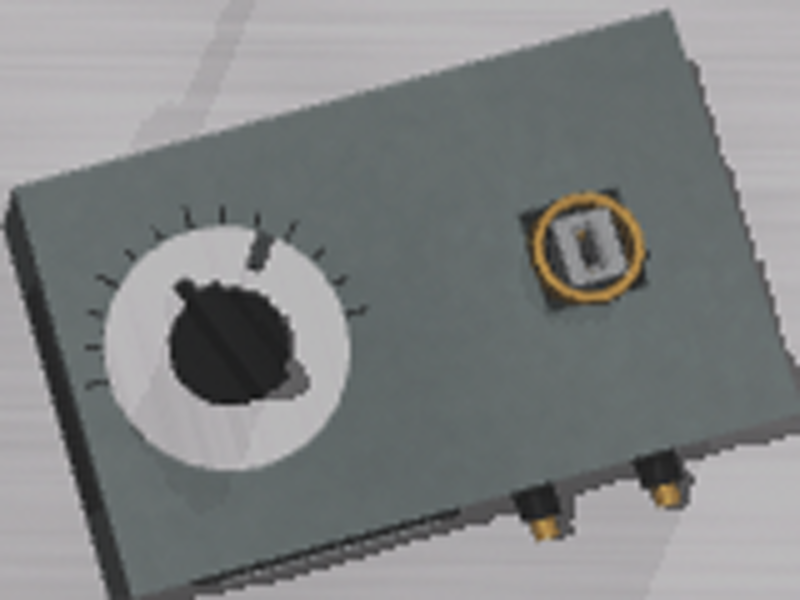

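View pics/c2.png

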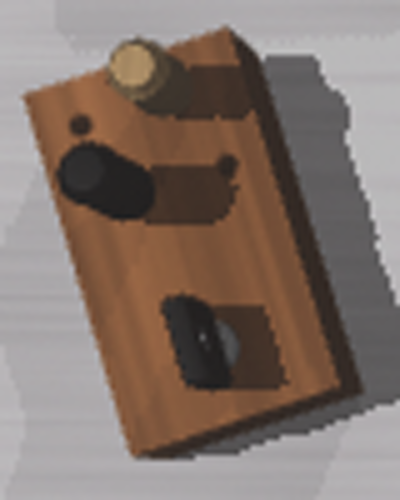

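The crop shows the knob nose at lower-res pixel (182,288), up-left of the axis at (230,346). The tab is at (260,250), so it needs about 57° clockwise. In the second crop, the key's grip at (200,340) lies along the block's long side.

```bash
cat >> h.py <<'E'
from scipy.spatial.transform import Rotation as Ro
def move(p,yaw):
    "offset and dr from measured pose to TCP p, tool down, tool y at yaw deg from world x"
    from rig import bot
    s=bot.read_state();R=s["tcp_rot"];a=np.radians(yaw)
    y=np.array([np.cos(a),np.sin(a),0]);z=np.array([0,0,-1.]);T=np.c_[np.cross(y,z),y,z]
    print("off",(R.T@(np.array(p)-s["position"])).round(4),"dr",np.degrees(Ro.from_matrix(R.T@T).as_rotvec()).round(2))
E
python3 - <<'E'
import pickle;from h import *
d=pickle.load(open("d0.pkl","rb"));c=d["top"];w=d["wrist"]
from rig import bot
s=bot.read_state()
print("cam in tool",s["tcp_rot"].T@(-w["R"].T@w["t"]-s["position"]),"axis",s["tcp_rot"].T@w["R"].T)
f=lambda u,v,z:ray(c,340+u/5,150+v/5,z)
dial=f(228,347,.09);nose=f(180,285,.094);t=f(258,268,.094);kw=f(589,247,.098)
print(dial,nose,t,kw)
for p in(nose,t):
    e=p-dial;print(np.hypot(*e[:2]),np.degrees(np.arctan2(e[1],e[0])))
move([dial[0],dial[1],.19],131)
E
```

```text
cam in tool [ 0.07926364 -0.00110192 -0.16237063] axis [[-6.14672832e-05 -9.58307685e-01 -2.85738301e-01]
 [ 9.99999931e-01 -1.63706022e-04  3.33919044e-04]
 [-3.66774267e-04 -2.85738261e-01  9.58307629e-01]]
[ 0.54325128 -0.13634841  0.09      ] [ 0.56590304 -0.11802335  0.094     ] [ 0.57267445 -0.14721687  0.094     ] [ 0.58144759 -0.26977206  0.098     ]
0.02913605701362658 38.97254526241236
0.03136632406742139 -20.27343995032035
off [-0.5562 -0.5568  0.0326] dr [ -0.08  -0.07 -62.02]
```

servo_tool:
  targets:
    - {"offset":[-0.556,-0.557,0.033],"dr":[0,0,-61]}
    - {"offset":[-0.556,-0.557,0.033],"dr":[0,0,-61]}
    - {"offset":[-0.556,-0.557,0.033],"dr":[0,0,-61]}
    - {"offset":[-0.556,-0.557,0.033],"dr":[0,0,-61]}
    - {"offset":[-0.556,-0.557,0.033],"dr":[0,0,-61]}
    - {"offset":[-0.556,-0.557,0.033],"dr":[0,0,-61]}
    - {"offset":[-0.556,-0.557,0.033],"dr":[0,0,-61]}
    - {"offset":[-0.556,-0.557,0.033],"dr":[0,0,-61]}
    - {"offset":[-0.556,-0.557,0.033],"dr":[0,0,-61]}
    - {"offset":[-0.556,-0.557,0.033],"dr":[0,0,-61]}
    - {"offset":[-0.556,-0.557,0.033],"dr":[0,0,-61]}
    - {"offset":[-0.556,-0.557,0.033],"dr":[0,0,-61]}
    - {"offset":[-0.556,-0.557,0.033],"dr":[0,0,-61]}
    - {"offset":[-0.556,-0.557,0.033],"dr":[0,0,-61]}
    - {"offset":[-0.556,-0.557,0.033],"dr":[0,0,-61]}
    - {"offset":[-0.556,-0.557,0.033],"dr":[0,0,-61]}
    - {"offset":[-0.556,-0.557,0.033],"dr":[0,0,-61]}
    - {"offset":[-0.556,-0.557,0.033],"dr":[0,0,-61]}
    - {"offset":[-0.556,-0.557,0.033],"dr":[0,0,-61]}
    - {"offset":[-0.556,-0.557,0.033],"dr":[0,0,-61]}

```text
time_s: 1.82
position: [0.5447, -0.1397, 0.1893]
tcp_rot: [[-0.767, -0.641, 0.001], [-0.641, 0.767, -0.001], [-0.0, -0.002, -1.0]]
force: [0.5, 0.4, -0.3]
opening: 1.001
grasp_force: 0.0
```

servo_tool:
  targets:
    - {"offset":[0,0,0],"dr":[0,0,0]}
    - {"offset":[0,0,0],"dr":[0,0,0]}
    - {"offset":[0,0,0],"dr":[0,0,0]}

```text
time_s: 2.07
position: [0.5423, -0.1352, 0.189]
tcp_rot: [[-0.767, -0.642, -0.002], [-0.642, 0.767, 0.001], [0.001, 0.002, -1.0]]
force: [-0.6, 0.1, -1.3]
opening: 1.001
grasp_force: 0.0
```

```bash
python3 - <<'E'
import pickle;from h import *
from rig import bot,viewer
c=viewer.capture("wrist");pickle.dump(c,open("w1.pkl","wb"))
cv2.imwrite("pics/w1.png",c["color"][:,:,::-1])
s=bot.read_state();print(s["position"],s["tcp_rot"],s["joint_positions"])
print(proj(c,[.5432,-.1363,.09]),proj(c,[.5814,-.2698,.098]))
E
```

```text
[ 0.54218236 -0.13451679  0.18915265] [[-7.65757379e-01 -6.43126452e-01 -2.00073105e-03]
 [-6.43129205e-01  7.65756536e-01  1.32439924e-03]
 [ 6.80316695e-04  2.30089706e-03 -9.99997122e-01]] [-2.54058540e+01  2.76006222e+01  9.36331789e+01  2.26128526e-02
  5.89023041e+01 -1.55443077e+02]
[315.9811687  200.99830201] [170.61207027 141.94611264]
```

View pics/w1.png

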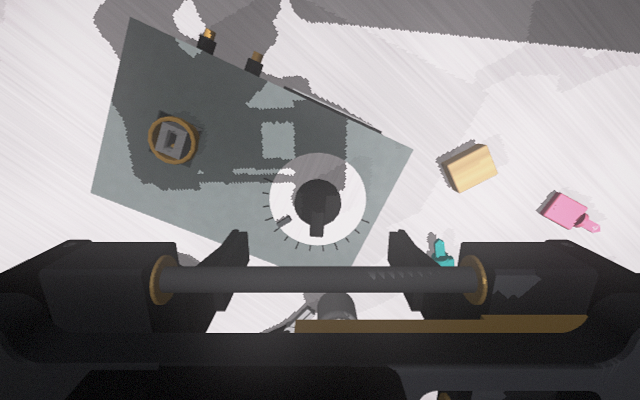

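The wrist view shows the dial centre at about (318,200), nose tip at (316,236), tab inner end at (290,217) and keyway at (173,140).

```bash
python3 - <<'E'
import pickle;from h import *
c=pickle.load(open("w1.pkl","rb"));im=c["color"]
x0,y0,s=255,140,6
g=im[y0:260,x0:385]
crop(c,255,140,385,240,6,"pics/w1c.png")
print(im.shape)
for n,u,v,z in[("dialL",269,200,.09),("dialR",366,200,.09),("dialTop",318,153,.09),("dialBot",318,247,.09),("kw",173,140,.098)]:print(n,ray(c,u,v,z).round(4))
E
```

```text
(400, 640, 3)
dialL [ 0.5713 -0.1714  0.09  ]
dialR [ 0.5117 -0.1002  0.09  ]
dialTop [ 0.5069 -0.1642  0.09  ]
dialBot [ 0.579  -0.1037  0.09  ]
kw [ 0.5786 -0.2691  0.098 ]
```

View pics/w1c.png

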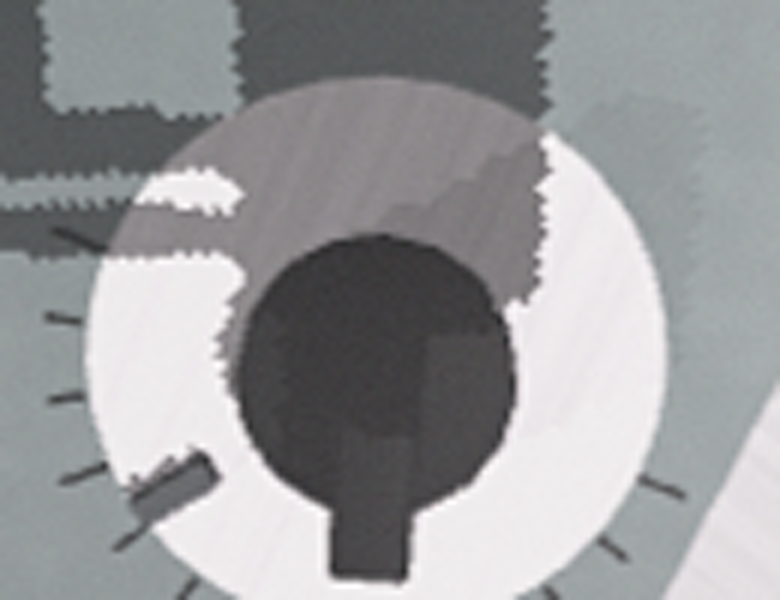

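```bash
python3 - <<'E'
import pickle;from h import *
c=pickle.load(open("w1.pkl","rb"))
P=lambda u,v,z:ray(c,255+u/6,140+v/6,z)
# dial: three+ rim points on z=.09, circle fit
pts=np.array([P(*q,.0905)[:2] for q in[(86,350),(667,350),(380,76),(560,140),(180,150),(110,470),(630,500),(150,540)]])
A=np.c_[2*pts,np.ones(len(pts))];x=np.linalg.lstsq(A,(pts**2).sum(1),rcond=None)[0]
print("dial",x[:2],np.sqrt(x[2]+x[:2]@x[:2]))
ax=x[:2]
for z in(.094,.097):
  for n,q in[("nose",(370,577)),("tabin",(205,468)),("tabout",(140,505)),("nosebaseL",(335,500))]:
    e=P(*q,z)[:2]-ax;print(z,n,np.hypot(*e).round(4),np.degrees(np.arctan2(e[1],e[0])).round(2))
# keyway vs dial direction
k=ray(c,173,140,.098)[:2];print(ax-k,np.hypot(*(ax-k)),np.degrees(np.arctan2(*(ax-k)[::-1]))-90)
move([*ax,.1045],130)
E
```

```text
dial [ 0.54272795 -0.13447214] 0.04664402194977698
0.094 nose 0.034 38.12
0.094 tabin 0.0313 -21.38
0.094 tabout 0.0437 -20.79
0.094 nosebaseL 0.0216 21.86
0.097 nose 0.0327 38.06
0.097 tabin 0.0305 -22.92
0.097 tabout 0.0427 -21.89
0.097 nosebaseL 0.0204 21.04
[-0.03589778  0.13461721] 0.13932136566316852 14.931358779711587
off [-0.0005 -0.0005  0.0847] dr [ 0.13 -0.04  0.03]
```

servo_tool:
  targets:
    - {"offset":[-0.0005,-0.0005,0.03],"dr":[0,0,1]}
    - {"offset":[-0.0005,-0.0005,0.055],"dr":[0,0,1]}
    - {"offset":[-0.0005,-0.0005,0.075],"dr":[0,0,1]}
    - {"offset":[-0.0005,-0.0005,0.085],"dr":[0,0,1]}
    - {"offset":[-0.0005,-0.0005,0.085],"dr":[0,0,1]}
    - {"offset":[-0.0005,-0.0005,0.085],"dr":[0,0,1]}

```text
time_s: 2.62
position: [0.5439, -0.135, 0.1047]
tcp_rot: [[-0.776, -0.63, -0.001], [-0.63, 0.776, 0.0], [0.0, 0.001, -1.0]]
force: [0.2, -0.3, -0.4]
opening: 0.997
grasp_force: 0.0
```

servo_tool:
  targets:
    - {"offset":[0,0,0],"dr":[0,0,0]}
    - {"offset":[0,0,0],"dr":[0,0,0]}
    - {"offset":[0,0,0],"dr":[0,0,0]}
    - {"offset":[0,0,0],"dr":[0,0,0]}
    - {"offset":[0,0,0],"dr":[0,0,0]}
    - {"offset":[0,0,0],"dr":[0,0,0]}
    - {"offset":[0,0,0],"dr":[0,0,0]}
    - {"offset":[0,0,0],"dr":[0,0,0]}
    - {"offset":[0,0,0],"dr":[0,0,0]}
    - {"offset":[0,0,0],"dr":[0,0,0]}
    - {"offset":[0,0,0],"dr":[0,0,0]}
    - {"offset":[0,0,0],"dr":[0,0,0]}
  gripper: 1

```text
time_s: 3.62
position: [0.544, -0.136, 0.1045]
tcp_rot: [[-0.777, -0.629, -0.0], [-0.629, 0.777, 0.0], [0.0, 0.0, -1.0]]
force: [-0.0, 0.9, 0.3]
opening: 0.175
grasp_force: 1.9
```

```bash
python3 - <<'E'
from h import *
from rig import bot
s=bot.read_state();print(s["position"],s["force"],s["moment"],s["opening"],s["grasp_force"],s["joint_positions"]);move([.5427,-.1345,.1045],68.5)
E
```

```text
[ 0.54398545 -0.13595406  0.10447941] [-0.03023662  0.91542451  0.31446291] [0.4999643  0.34297974 0.01296149] 0.17480485397535564 1.9447077240329236 [-2.54509225e+01  3.47844840e+01  9.72940237e+01  2.75360998e-03
  4.79396941e+01 -1.54434242e+02]
off [ 0.0001  0.0019 -0.    ] dr [ 1.000e-02 -1.000e-02  6.048e+01]
```

servo_tool:
  targets:
    - {"offset":[0,0,0],"dr":[0,0,0]}
    - {"offset":[0,0,0],"dr":[0,0,0]}
    - {"offset":[0,0,0],"dr":[0,0,0]}
    - {"offset":[0,0,0],"dr":[0,0,0]}
    - {"offset":[0,0,0],"dr":[0,0,0]}
    - {"offset":[0,0,0],"dr":[0,0,0]}

```text
time_s: 4.12
position: [0.543, -0.1351, 0.1044]
tcp_rot: [[-0.777, -0.629, -0.002], [-0.629, 0.777, 0.002], [0.001, 0.003, -1.0]]
force: [-3.0, 3.4, 3.3]
opening: 0.134
grasp_force: 30.0
```

```bash
python3 - <<'E'
from h import *
from rig import bot
s=bot.read_state();print(s["position"],s["force"],s["moment"],s["opening"],s["grasp_force"]);move([.5435,-.1355,.1045],68.5)
E
```

```text
[ 0.54300355 -0.13514816  0.10437023] [-3.0109791   3.37512356  3.33949847] [ 0.71053657  0.60754055 -0.04180985] 0.13360771786486142 30.000718989176676
off [-0.0002 -0.0006 -0.0001] dr [ 0.11 -0.12 60.48]
```

servo_tool:
  targets:
    - {"offset":[0,0,0],"dr":[0,0,5]}
    - {"offset":[0,0,0],"dr":[0,0,10]}
    - {"offset":[0,0,0],"dr":[0,0,15]}
    - {"offset":[0,0,0],"dr":[0,0,20]}
    - {"offset":[0,0,0],"dr":[0,0,25]}
    - {"offset":[0,0,0],"dr":[0,0,30]}
    - {"offset":[0,0,0],"dr":[0,0,35]}
    - {"offset":[0,0,0],"dr":[0,0,40]}
    - {"offset":[0,0,0],"dr":[0,0,45]}
    - {"offset":[0,0,0],"dr":[0,0,50]}
    - {"offset":[0,0,0],"dr":[0,0,55]}
    - {"offset":[0,0,0],"dr":[0,0,58]}
    - {"offset":[0,0,0],"dr":[0,0,60.5]}
    - {"offset":[0,0,0],"dr":[0,0,60.5]}
    - {"offset":[0,0,0],"dr":[0,0,60.5]}
    - {"offset":[0,0,0],"dr":[0,0,60.5]}

```text
time_s: 5.45
position: [0.5431, -0.1353, 0.1044]
tcp_rot: [[-0.93, 0.367, -0.002], [0.367, 0.93, 0.001], [0.003, 0.0, -1.0]]
force: [-3.7, 2.7, 2.4]
opening: 0.136
grasp_force: 30.0
```

```bash
python3 - <<'E'
import pickle;from h import *
from rig import bot,viewer
c=viewer.capture("wrist");pickle.dump(c,open("w2.pkl","wb"))
crop(c,240,150,400,270,5,"pics/w2.png")
s=bot.read_state();print(s["position"],s["force"],s["moment"],s["opening"],s["grasp_force"],s["joint_positions"]);move([.543,-.1351,.1045],68.5)
E
```

```text
[ 0.54304037 -0.13529152  0.10435877] [-3.43512905  3.02813362  2.05593348] [ 0.66790896  0.61073899 -0.02778036] 0.1358572348984151 30.000550324330106 [-2.54373344e+01  3.47726401e+01  9.73569811e+01  1.84006179e-02
  4.80202714e+01 -9.39365199e+01]
off [ 0.0001  0.0002 -0.0001] dr [ 0.02 -0.15 -0.01]
```

View pics/w2.png

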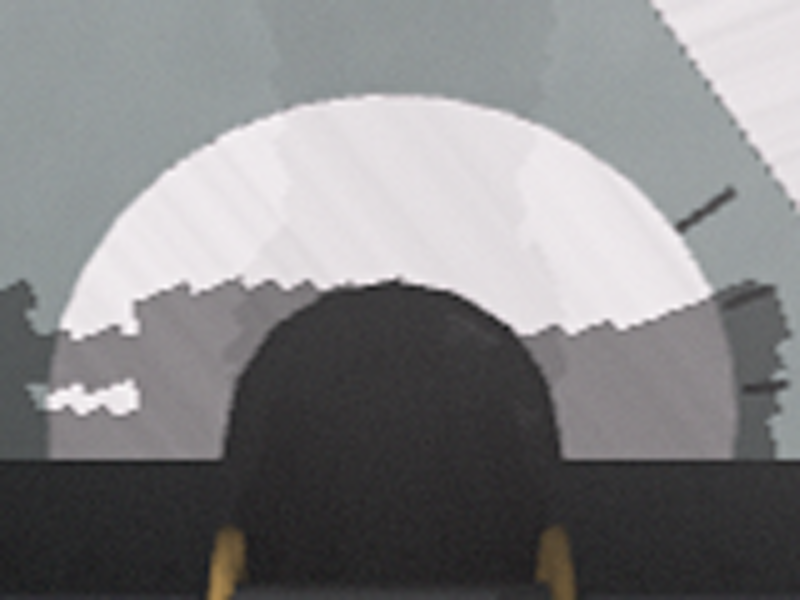

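The jaws hide the nose (bar gripped near (395,450), tab out of view), so I'll release, rise and check.

servo_tool:
  targets:
    - {"offset":[0,0,0],"dr":[0,0,0]}
    - {"offset":[0,0,0],"dr":[0,0,0]}
    - {"offset":[0,0,0],"dr":[0,0,0]}
    - {"offset":[0,0,0],"dr":[0,0,0]}
    - {"offset":[0,0,0],"dr":[0,0,0]}
    - {"offset":[0,0,0],"dr":[0,0,0]}
    - {"offset":[0,0,-0.03],"dr":[0,0,0]}
    - {"offset":[0,0,-0.06],"dr":[0,0,0]}
    - {"offset":[0,0,-0.09],"dr":[0,0,0]}
    - {"offset":[0,0,-0.09],"dr":[0,0,0]}
    - {"offset":[0,0,-0.09],"dr":[0,0,0]}
    - {"offset":[0,0,-0.09],"dr":[0,0,0]}
  gripper: -1

```text
time_s: 6.5
position: [0.5436, -0.1358, 0.1942]
tcp_rot: [[-0.93, 0.367, -0.001], [0.367, 0.93, 0.0], [0.001, -0.0, -1.0]]
force: [-0.0, 0.7, 0.6]
opening: 0.952
grasp_force: 0.0
```

```bash
python3 - <<'E'
import pickle;from h import *
from rig import bot,viewer
c=viewer.capture("wrist");pickle.dump(c,open("w3.pkl","wb"))
crop(c,255,140,385,240,6,"pics/w3.png")
d=viewer.capture("top");pickle.dump(d,open("t3.pkl","wb"))
s=bot.read_state();print(s["position"])
E
```

```text
[ 0.54300378 -0.13552693  0.19315074]
```

View pics/w3.png

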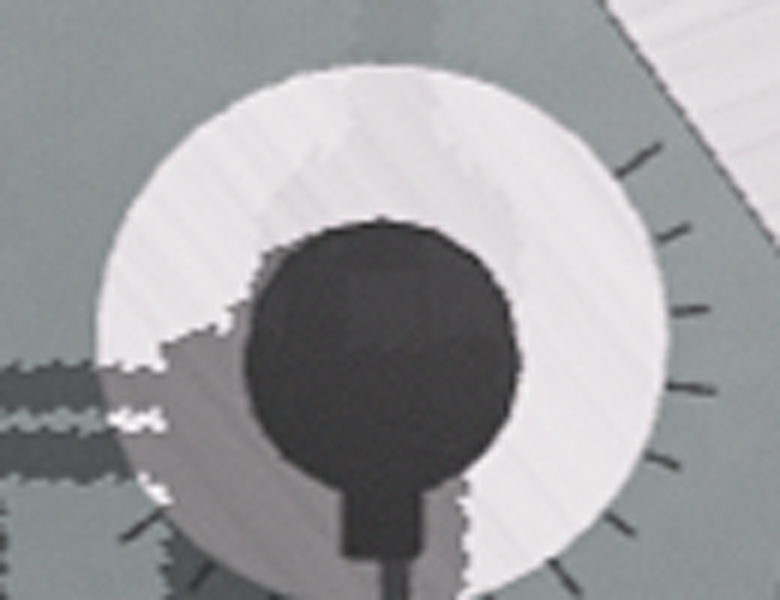

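The wrist crop shows the raised bar end centred at x≈382, with a thin dark feature (nose or tab) at 382–408 near the bottom. I'll resolve it numerically.

```bash
python3 - <<'E'
import pickle;from h import *
c=pickle.load(open("w3.pkl","rb"));g=c["color"].mean(2).astype(int)
print("cols",312,"..");
for r in range(226,256): print(r,' '.join(f"{v:3d}" for v in g[r,308:332]))
ax=np.array([.543,-.135])
a=np.radians(-21.5);u=np.array([np.cos(a),np.sin(a)])
for r,z in[(.022,.126),(.030,.094),(.031,.095),(.045,.095),(.031,.0965),(.045,.0965),(.0466,.09)]:print(r,z,proj(c,[*(ax+r*u),z]))
E
```

```text
cols 312 ..
226 132 134 137 110  68  52  55  54  54  52  59  57  57  53  59  58  53  87 126 135 134 131 134 132
227 131 131 136 113  68  51  55  53  55  52  52  54  56  55  55  56  52  86 123 135 132 133 131 130
228 128 130 136 112  69  53  53  56  53  54  56  57  57  55  55  58  55  86 122 131 133 131 134 129
229 135 129 132 110  68  53  56  54  57  54  55  56  55  56  56  57  52  89 125 136 131 134 131 129
230 135 135 133 109  63  53  54  54  51  56  57  56  56  56  56  53  50  87 127 137 132 131 133 126
231 136 135 133 106  64  46  50  54  56  52  54  55  54  57  56  55  51  93 131 137 135 130 132 129
232 135 136 135 113  74  59  57  59  56  60  58  53  56  53  55  54  73 121 140 139 133 134 132 129
233 134 135 135 137 123 103  96  98  96  93  68  60  63  62  69  81 119 140 138 138 139 134 132 131
234 135 135 136 135 133 131 134 135 139 129  95  67  69  69  73 106 130 139 137 139 137 137 131 127
235 134 133 134 137 137 130 130 132 131 127  95  65  69  68  72 103 129 135 139 138 137 139 135 130
236 132 133 133 135 135 134 134 129 131 125  90  65  68  70  64 110 134 133 135 137 138 
[... 1492 characters left out ...]
 87  87  87  86 116
252  86  86  88  87  85  85  85  88  85  88  84  85  86  85  86  86  86  87  87  90  88  88  87  83
253  85  86  83  85  87  87  86  89  83  87  85  86  86  86  87  87  87  86  88  88  87  86  86  83
254  84  86  84  88  86  83  90  84  88  88  85  88  88  89  87  89  86  87  87  86  85  86  83  92
255  83  85  86  86  85  86  86  86  86  88  87  88  89  88  89  86  85  87  86  84  87  86  85 125
0.022 0.126 [319.6075453  233.96326853]
0.03 0.094 [319.39734522 228.45320205]
0.031 0.095 [319.40187512 229.78108715]
0.045 0.095 [319.38759884 242.74334277]
0.031 0.0965 [319.41028031 230.37221281]
0.045 0.0965 [319.39581399 243.39166624]
0.0466 0.09 [319.35926387 242.06627782]
```

```bash
python3 - <<'E'
import pickle;from h import *
c=pickle.load(open("w3.pkl","rb"));g=c["color"].mean(2)
def cross(line,x0,lev):  # subpixel crossings
    return [round(x0+i+(lev-a)/(b-a),2) for i,(a,b) in enumerate(zip(line[:-1],line[1:])) if (a-lev)*(b-lev)<0]
for r in range(182,222,4): print(r,"foot",cross(g[r,285:352],285,90))
for r in range(160,200,5):
    sat=g[r]; print(r,"dial",cross(g[r,258:385],258,178))
for r in range(158,200,10): print(proj(c,[.543,-.135,.126]),proj(c,[.543,-.135,.09]));break
E
```

```text
182 foot [np.float64(302.24), np.float64(333.24)]
186 foot [np.float64(299.62), np.float64(336.27)]
190 foot [np.float64(296.98), np.float64(338.82)]
194 foot [np.float64(296.49), np.float64(339.5)]
198 foot [np.float64(295.32), np.float64(340.35)]
202 foot [np.float64(295.31), np.float64(340.32)]
206 foot [np.float64(296.34), np.float64(339.5)]
210 foot [np.float64(297.72), np.float64(338.2)]
214 foot [np.float64(300.5), np.float64(335.47)]
218 foot [np.float64(304.85), np.float64(331.35)]
160 dial [np.float64(288.38), np.float64(347.7), np.float64(369.92)]
165 dial [np.float64(282.91), np.float64(353.59), np.float64(373.83)]
170 dial [np.float64(279.02), np.float64(357.82), np.float64(377.01)]
175 dial [np.float64(275.54), np.float64(380.95)]
180 dial [np.float64(273.6), np.float64(302.89), np.float64(330.98), np.float64(362.94)]
185 dial [np.float64(271.87), np.float64(296.97), np.float64(336.88), np.float64(364.82)]
190 dial [np.float64(270.85), np.float64(294.06), np.float64(339.88), np.float64(365.61)]
195 dial [np.float64(270.65), np.float64(286.01), np.float64(290.79), np.float64(292.11), np.float64(340.7), np.float64(366.19)]
[319.63919896 210.14229166] [319.40612082 198.26000495]
```

servo_tool:
  targets:
    - {"offset":[-0.04,0,0],"dr":[0,0,0]}
    - {"offset":[-0.08,0,0],"dr":[0,0,0]}
    - {"offset":[-0.11,0,0],"dr":[0,0,0]}
    - {"offset":[-0.11,0,0],"dr":[0,0,0]}
    - {"offset":[-0.11,0,0],"dr":[0,0,0]}
    - {"offset":[-0.11,0,0],"dr":[0,0,0]}
    - {"offset":[-0.11,0,0],"dr":[0,0,0]}

```text
time_s: 7.18
position: [0.6445, -0.1754, 0.1933]
tcp_rot: [[-0.93, 0.367, -0.004], [0.367, 0.93, 0.002], [0.004, 0.0, -1.0]]
force: [0.2, -0.2, -0.3]
opening: 0.999
grasp_force: 0.0
```

```bash
python3 - <<'E'
import pickle;from h import *
from rig import bot,viewer
c=viewer.capture("wrist");pickle.dump(c,open("w4.pkl","wb"))
x0,y0=np.int32(proj(c,[.5615,-.143,.094]))
print(x0,y0,bot.read_state()["position"])
crop(c,x0-50,max(0,y0-40),x0+50,y0+40,8,"pics/w4.png");print(max(0,y0-40))
E
```

```text
318 102 [ 0.64476783 -0.17549733  0.19382498]
62
```

View pics/w4.png

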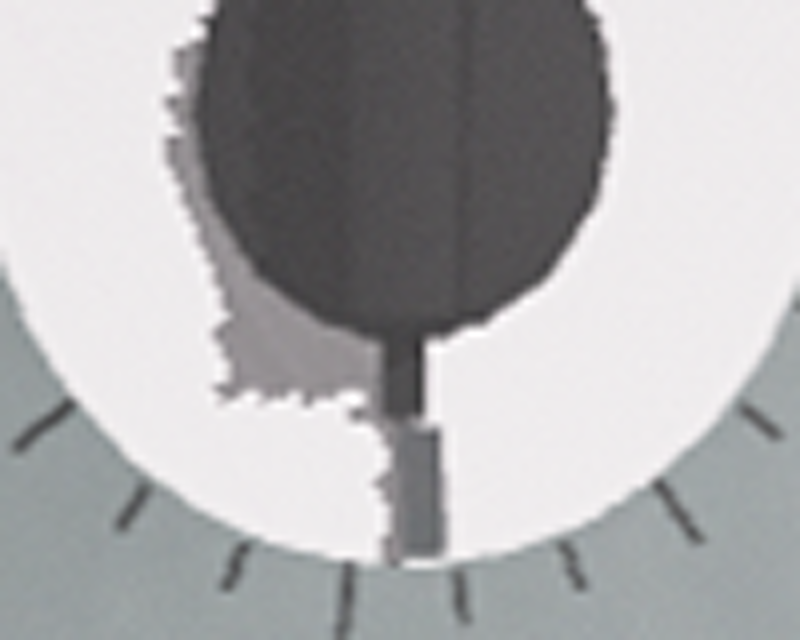

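The close view shows the nose centred at x≈404 and the tab at x≈419 (rows 415 and 490), with the axis near x≈405, y≈115. The knob is about 2.4° too far clockwise, so I'll regrip and correct it.

servo_tool:
  targets:
    - {"offset":[0.04,0,0],"dr":[0,0,0]}
    - {"offset":[0.08,0,0],"dr":[0,0,0]}
    - {"offset":[0.11,0,0],"dr":[0,0,0]}
    - {"offset":[0.11,0,0],"dr":[0,0,0]}
    - {"offset":[0.11,0,0.03],"dr":[0,0,0]}
    - {"offset":[0.11,0,0.06],"dr":[0,0,0]}
    - {"offset":[0.11,0,0.08],"dr":[0,0,0]}
    - {"offset":[0.11,0,0.089],"dr":[0,0,0]}
    - {"offset":[0.11,0,0.089],"dr":[0,0,0]}
    - {"offset":[0.11,0,0.089],"dr":[0,0,0]}

```text
time_s: 8.07
position: [0.5443, -0.1361, 0.1059]
tcp_rot: [[-0.93, 0.367, 0.0], [0.367, 0.93, -0.0], [-0.0, -0.0, -1.0]]
force: [-0.3, 0.6, -0.7]
opening: 0.998
grasp_force: 0.0
```

servo_tool:
  targets:
    - {"offset":[0,0,0],"dr":[0,0,0]}
    - {"offset":[0,0,0],"dr":[0,0,0]}
    - {"offset":[0,0,0],"dr":[0,0,0]}
    - {"offset":[0,0,0],"dr":[0,0,0]}
    - {"offset":[0,0,0],"dr":[0,0,0]}
    - {"offset":[0,0,0],"dr":[0,0,0]}
    - {"offset":[0,0,0],"dr":[0,0,0]}
    - {"offset":[0,0,0],"dr":[0,0,0]}
    - {"offset":[0,0,0],"dr":[0,0,0]}
    - {"offset":[0,0,0],"dr":[0,0,0]}
    - {"offset":[0,0,0],"dr":[0,0,0]}
    - {"offset":[0,0,0],"dr":[0,0,0]}
    - {"offset":[0,0,0],"dr":[0,0,0]}
    - {"offset":[0,0,0],"dr":[0,0,0]}
    - {"offset":[0,0,0],"dr":[0,0,0]}
    - {"offset":[0,0,0],"dr":[0,0,-1.2]}
    - {"offset":[0,0,0],"dr":[0,0,-2.4]}
    - {"offset":[0,0,0],"dr":[0,0,-2.4]}
    - {"offset":[0,0,0],"dr":[0,0,-2.4]}
    - {"offset":[0,0,0],"dr":[0,0,-2.4]}
  gripper: 1

```text
time_s: 9.73
position: [0.5441, -0.1357, 0.1055]
tcp_rot: [[-0.945, 0.328, 0.0], [0.328, 0.945, 0.0], [0.0, 0.0, -1.0]]
force: [1.2, 2.2, 0.2]
opening: 0.133
grasp_force: 30.0
```

servo_tool:
  targets:
    - {"offset":[0,0,0],"dr":[0,0,0]}
    - {"offset":[0,0,0],"dr":[0,0,0]}
    - {"offset":[0,0,0],"dr":[0,0,0]}
    - {"offset":[0,0,0],"dr":[0,0,0]}
    - {"offset":[0,0,0],"dr":[0,0,0]}
    - {"offset":[0,0,0],"dr":[0,0,0]}
    - {"offset":[0,0,-0.03],"dr":[0,0,0]}
    - {"offset":[0,0,-0.06],"dr":[0,0,0]}
    - {"offset":[0,0,-0.09],"dr":[0,0,0]}
    - {"offset":[-0.04,0,-0.09],"dr":[0,0,0]}
    - {"offset":[-0.08,0,-0.09],"dr":[0,0,0]}
    - {"offset":[-0.11,0,-0.09],"dr":[0,0,0]}
    - {"offset":[-0.11,0,-0.09],"dr":[0,0,0]}
    - {"offset":[-0.11,0,-0.09],"dr":[0,0,0]}
    - {"offset":[-0.11,0,-0.09],"dr":[0,0,0]}
    - {"offset":[-0.11,0,-0.09],"dr":[0,0,0]}
  gripper: -1

```text
time_s: 11.07
position: [0.6464, -0.1712, 0.195]
tcp_rot: [[-0.945, 0.327, -0.003], [0.327, 0.945, 0.001], [0.003, 0.0, -1.0]]
force: [0.2, 0.0, 0.7]
opening: 0.999
grasp_force: 0.0
```

```bash
python3 - <<'E'
import pickle;from h import *
from rig import bot,viewer
c=viewer.capture("wrist");pickle.dump(c,open("w5.pkl","wb"))
g=c["color"].mean(2)
def cross(line,x0,lev):
    return [float(round(x0+i+(lev-a)/(b-a),2)) for i,(a,b) in enumerate(zip(line[:-1],line[1:])) if (a-lev)*(b-lev)<0]
for f in("w4","w5"):
    g=pickle.load(open(f+".pkl","rb"))["color"].mean(2)
    for r in list(range(66,102,5))+list(range(102,135,2)): print(f,r,"dark",cross(g[r,285:352],285,95),"mid",cross(g[r,285:352],285,160))
E
```

```text
w4 66 dark [293.8, 342.18] mid [293.18, 342.71]
w4 71 dark [292.59, 343.06] mid [289.97, 343.62]
w4 76 dark [291.77, 343.3] mid [289.72, 344.34]
w4 81 dark [292.74, 342.61] mid [288.66, 343.52]
w4 86 dark [293.88, 341.33] mid [290.65, 342.35]
w4 91 dark [296.88, 338.64] mid [292.73, 339.51]
w4 96 dark [299.95, 335.27] mid [294.7, 336.23]
w4 101 dark [306.93, 328.32] mid [296.68, 329.25]
w4 102 dark [308.84, 325.16] mid [295.66, 328.12]
w4 104 dark [314.77, 320.41] mid [294.98, 321.59]
w4 106 dark [315.59, 320.24] mid [295.93, 320.7]
w4 108 dark [315.62, 320.19] mid [296.76, 320.7]
w4 110 dark [315.65, 320.19] mid [294.85, 298.06, 300.09, 312.85, 320.68]
w4 112 dark [315.65, 320.19] mid [313.77, 320.69]
w4 114 dark [] mid [313.79, 320.15]
w4 116 dark [] mid [315.72, 322.56]
w4 118 dark [] mid [316.64, 322.52]
w4 120 dark [] mid [316.57, 322.55]
w4 122 dark [349.93, 350.09] mid [286.94, 314.87, 322.8, 348.86]
w4 124 dark [285.18] mid [289.56, 315.91, 322.76, 349.27]
w4 126 dark [] mid [292.67, 316.65, 323.13, 343.92, 344.36, 350.32]
w4 128 dark [] mid [296.37, 316.61, 323.11, 339.93, 3
[... 1135 characters left out ...]
5]
w5 116 dark [] mid [314.69, 321.11]
w5 118 dark [] mid [314.87, 321.11]
w5 120 dark [] mid [285.48, 315.48, 321.13]
w5 122 dark [] mid [287.88, 313.72, 321.15, 347.72, 349.36]
w5 124 dark [] mid [290.33, 314.78, 321.15, 350.74]
w5 126 dark [] mid [294.17, 314.89, 321.14, 342.93, 344.29, 348.2]
w5 128 dark [] mid [292.75, 294.17, 297.82, 313.62, 321.14, 338.87, 339.67, 349.31]
w5 130 dark [] mid [292.11, 293.15, 297.93, 298.5, 303.37, 313.84, 321.01, 332.86, 337.73, 350.24]
w5 132 dark [336.97, 337.02] mid [296.82, 297.67, 301.38, 307.16, 321.83, 329.22, 335.17, 338.74]
w5 134 dark [308.77, 309.19] mid [295.94, 296.83, 300.58, 307.08, 310.89, 312.67, 313.17, 321.13, 324.72, 335.22, 338.91]
```

Nose and tab edges now agree within about 0.6 px (<1°). Next, the key.

```bash
python3 - <<'E'
import pickle;from h import *
d=pickle.load(open("d0.pkl","rb"));c=d["top"]
f=lambda u,v,z:ray(c,170+(u+.5)/5-.5,170+(v+.5)/5-.5,z)
a,b,e,g=[f(*q,.055)[:2] for q in[(25,95),(135,455),(232,25),(340,388)]]
print([np.round(v,4) for v in(a,b,e,g)],np.hypot(*(a-b)),np.hypot(*(e-a)))
ux=(a-b+e-g);ang=np.arctan2(ux[1],ux[0]);ux/=np.hypot(*ux);ctr=(a+b+e+g)/4
print("yaw",np.degrees(ang),"ctr",ctr,"key",ctr-.045*ux)
print("by grip top centre",f(195,342,.1))
k=ctr-.045*ux
move([*k,.195],90+np.degrees(ang))
E
```

```text
[array([0.6033, 0.274 ]), array([0.4627, 0.2236]), array([0.6325, 0.1934]), array([0.4895, 0.1453])] 0.1493655296902662 0.0857683042018686
yaw 19.158843526267383 ctr [0.54702426 0.20907535] key [0.50451671 0.19430688]
by grip top centre [0.50366854 0.19138191 0.1       ]
off [0.2538 0.299  0.0008] dr [  0.05  -0.11 -38.27]
```

servo_tool:
  targets:
    - {"offset":[0.254,0.299,0],"dr":[0,0,-38]}
    - {"offset":[0.254,0.299,0],"dr":[0,0,-38]}
    - {"offset":[0.254,0.299,0],"dr":[0,0,-38]}
    - {"offset":[0.254,0.299,0],"dr":[0,0,-38]}
    - {"offset":[0.254,0.299,0],"dr":[0,0,-38]}
    - {"offset":[0.254,0.299,0],"dr":[0,0,-38]}
    - {"offset":[0.254,0.299,0],"dr":[0,0,-38]}
    - {"offset":[0.254,0.299,0],"dr":[0,0,-38]}
    - {"offset":[0.254,0.299,0],"dr":[0,0,-38]}
    - {"offset":[0.254,0.299,0],"dr":[0,0,-38]}
    - {"offset":[0.254,0.299,0],"dr":[0,0,-38]}
    - {"offset":[0.254,0.299,0],"dr":[0,0,-38]}
    - {"offset":[0.254,0.299,0],"dr":[0,0,-38]}
    - {"offset":[0.254,0.299,0],"dr":[0,0,-38]}

```text
time_s: 12.28
position: [0.5064, 0.1925, 0.1957]
tcp_rot: [[-0.947, -0.322, 0.001], [-0.322, 0.947, -0.0], [-0.0, -0.0, -1.0]]
force: [-0.3, 0.4, 0.1]
opening: 1.0
grasp_force: 0.0
```

```bash
python3 - <<'E'
import pickle;from h import *
from rig import bot,viewer
c=viewer.capture("wrist");pickle.dump(c,open("w6.pkl","wb"))
s=bot.read_state();print(s["position"],s["joint_positions"])
p=proj(c,[.5045,.193,.1]);print(p)
g=c["color"].mean(2);x0,y0=int(p[0])-35,int(p[1])-25
m=((g<75)).astype(np.uint8)
for r in range(y0,y0+70,2): print(r,''.join(".#"[v] for v in m[r,x0:x0+75]))
print(x0)
E
```

```text
[0.50652311 0.19235612 0.19562483] [ 8.98260608e+00  2.58412372e+01  9.57355400e+01 -1.95481679e-02
  5.84062661e+01 -9.97749564e+01]
[319.46623329 200.2427372 ]
175 ####.##......###...#.#.###################.................................
177 #######......#.#.#########################.................................
179 ########....####...##.####################.................................
181 ########...#.###....###########.###########................................
183 ########..#.###.#..##########....##########................................
185 ########...#.###.##.########.....##########................................
187 #######.#...###.##.###..####.....##########................................
189 ########....####.#.########......##########................................
191 ##########.######.##########.....##########................................
193 #########..#.####..#########.....##########................................
195 #########..###################...##########................................
197 ....##....#.....#....######################...........
[... 1165 characters left out ...]
........................................................
229 ...................############............................................
231 ...................###################.....................................
233 ................############################...............................
235 ...............############################.####...........................
237 ...............####################################........................
239 ................########################.#.#########.......................
241 ..............#########################################....................
243 ............#############################################..................
284
```

```bash
python3 - <<'E'
import pickle;from h import *
c=pickle.load(open("w6.pkl","rb"));g=c["color"].mean(2)
for r in range(200,220,2): print(r,' '.join(f"{int(v):3d}" for v in g[r,312:332]))
for u,v in[(321.6,216),(321.6,205),(316.5,205),(326.7,205)]:
    p=ray(c,u,v,.1);print(p)
e=ray(c,321.6,216,.1);a=np.radians(18.8);print("ctr",e[:2]-.017*np.array([np.cos(a),np.sin(a)]))
# collar: bright grey disc pixels near z .06
for z in(.06,.1):print(proj(c,[.5065-.017*.947,.1924-.017*.32,z]))
E
```

```text
200  76  77  71  71  63  52  47  49  48  50  51  49  50  47  45  97 123 122 122 121
202 104 108 109 114  92  61  48  50  49  48  51  50  51  50  46 100 123 121 121 119
204 105 105 107 109  91  57  50  48  48  47  51  49  51  48  46  98 122 123 120 120
206 105 105 105 111  93  60  43  48  50  50  51  50  50  49  44  98 120 122 121 121
208 104 106 106 111  92  57  48  48  48  52  49  48  46  46  44  99 122 121 122 120
210 105 105 107 108  92  55  44  48  49  51  49  48  51  51  41  97 122 121 123 121
212 106 106 106 111  91  60  48  44  49  49  50  50  51  50  44  96 122 120 122 124
214 108 105 106 107  95  64  43  47  47  48  48  49  45  43  57  99 123 121 122 118
216 105 106 107 110 111 100  94  89  82  79  81  95 102 100 114 120 122 120 121 120
218 106 106 106 107 109 111 111 110 111 107 112 117 118 119 119 119 118 121 121 122
[0.51881148 0.20005954 0.1       ]
[0.50831475 0.19644629 0.1       ]
[0.50987585 0.19185954 0.1       ]
[0.50675369 0.20103294 0.1       ]
ctr [0.50271845 0.19458102]
[318.21241074 175.60706758]
[318.22433632 184.50161656]
```

```bash
python3 - <<'E'
from h import *
move([.5033,.1945,.065],108.8)
E
```

```text
off [0.0024 0.0031 0.1306] dr [-0.02  0.01 -0.03]
```

servo_tool:
  targets:
    - {"offset":[0.0024,0.003,0.02],"dr":[0,0,0]}
    - {"offset":[0.0024,0.003,0.055],"dr":[0,0,0]}
    - {"offset":[0.0024,0.003,0.09],"dr":[0,0,0]}
    - {"offset":[0.0024,0.003,0.115],"dr":[0,0,0]}
    - {"offset":[0.0024,0.003,0.13],"dr":[0,0,0]}
    - {"offset":[0.0024,0.003,0.13],"dr":[0,0,0]}
    - {"offset":[0.0024,0.003,0.13],"dr":[0,0,0]}

```text
time_s: 12.92
position: [0.5027, 0.1947, 0.0649]
tcp_rot: [[-0.947, -0.322, -0.002], [-0.322, 0.947, -0.0], [0.002, 0.0, -1.0]]
force: [-0.6, -0.3, 1.2]
opening: 0.999
grasp_force: 0.0
```

servo_tool:
  targets:
    - {"offset":[0,0,0],"dr":[0,0,0]}
    - {"offset":[0,0,0],"dr":[0,0,0]}
    - {"offset":[0,0,0],"dr":[0,0,0]}
    - {"offset":[0,0,0],"dr":[0,0,0]}
    - {"offset":[0,0,0],"dr":[0,0,0]}
    - {"offset":[0,0,0],"dr":[0,0,0]}
    - {"offset":[0,0,0],"dr":[0,0,0]}
    - {"offset":[0,0,0],"dr":[0,0,0]}
    - {"offset":[0,0,0],"dr":[0,0,0]}
    - {"offset":[0,0,0],"dr":[0,0,0]}
    - {"offset":[0,0,0],"dr":[0,0,0]}
    - {"offset":[0,0,0],"dr":[0,0,0]}
    - {"offset":[0,0,0],"dr":[0,0,0]}
    - {"offset":[0,0,0],"dr":[0,0,0]}
    - {"offset":[0,0,0],"dr":[0,0,0]}
    - {"offset":[0,0,0],"dr":[0,0,0]}
    - {"offset":[0,0,0],"dr":[0,0,0]}
  gripper: 1

```text
time_s: 14.33
position: [0.5026, 0.1957, 0.0655]
tcp_rot: [[-0.946, -0.324, -0.0], [-0.324, 0.946, -0.0], [0.0, 0.0, -1.0]]
force: [-0.6, -0.2, -0.0]
opening: 0.115
grasp_force: 30.0
```

```bash
python3 - <<'E'
from rig import bot
s=bot.read_state();print(s["position"],s["force"],s["moment"],s["opening"],s["grasp_force"])
E
```

```text
[0.50263078 0.19573245 0.06550121] [-0.56401216 -0.22844929 -0.02372354] [ 0.09168081  0.00796454 -0.00801968] 0.11520827641847049 29.999991171061993
```

servo_tool:
  targets:
    - {"offset":[0,0,-0.01],"dr":[0,0,0]}
    - {"offset":[0,0,-0.03],"dr":[0,0,0]}
    - {"offset":[0,0,-0.06],"dr":[0,0,0]}
    - {"offset":[0,0,-0.09],"dr":[0,0,0]}
    - {"offset":[0,0,-0.12],"dr":[0,0,0]}
    - {"offset":[0,0,-0.13],"dr":[0,0,0]}
    - {"offset":[0,0,-0.13],"dr":[0,0,0]}
    - {"offset":[0,0,-0.13],"dr":[0,0,0]}

```text
time_s: 15.0
position: [0.5024, 0.1957, 0.1958]
tcp_rot: [[-0.946, -0.324, 0.001], [-0.324, 0.946, 0.0], [-0.001, -0.0, -1.0]]
force: [-0.5, -0.3, -0.3]
opening: 0.112
grasp_force: 30.0
```

```bash
python3 - <<'E'
import pickle
from h import *
from rig import bot
s=bot.read_state();print(s["position"],s["opening"],s["grasp_force"],s["force"])
move([.5795,-.2695,.19],105.5)
E
```

```text
[0.50237341 0.19571354 0.19575939] 0.11163976715383929 29.999909698963165 [-0.47551313 -0.31403673 -0.28544063]
off [ 0.0776 -0.4651  0.0058] dr [-0.    0.03  3.39]
```

servo_tool:
  targets:
    - {"offset":[0.0065,-0.0388,0],"dr":[0,0,0.3]}
    - {"offset":[0.0129,-0.0775,0],"dr":[0,0,0.6]}
    - {"offset":[0.0194,-0.1163,0],"dr":[0,0,0.9]}
    - {"offset":[0.0259,-0.155,0],"dr":[0,0,1.2]}
    - {"offset":[0.0323,-0.1938,0],"dr":[0,0,1.5]}
    - {"offset":[0.0388,-0.2326,0],"dr":[0,0,1.8]}
    - {"offset":[0.0453,-0.2713,0],"dr":[0,0,2.1]}
    - {"offset":[0.0517,-0.31,0],"dr":[0,0,2.4]}
    - {"offset":[0.0582,-0.3488,0],"dr":[0,0,2.7]}
    - {"offset":[0.0647,-0.3876,0],"dr":[0,0,3]}
    - {"offset":[0.0711,-0.4263,0],"dr":[0,0,3.2]}
    - {"offset":[0.0776,-0.465,0],"dr":[0,0,3.4]}
    - {"offset":[0.0776,-0.465,0.006],"dr":[0,0,3.4]}
    - {"offset":[0.0776,-0.465,0.006],"dr":[0,0,3.4]}
    - {"offset":[0.0776,-0.465,0.006],"dr":[0,0,3.4]}
    - {"offset":[0.0776,-0.465,0.006],"dr":[0,0,3.4]}
    - {"offset":[0.0776,-0.465,0.006],"dr":[0,0,3.4]}

```text
time_s: 16.42
position: [0.5793, -0.2674, 0.1889]
tcp_rot: [[-0.963, -0.269, -0.002], [-0.269, 0.963, 0.001], [0.001, 0.002, -1.0]]
force: [-0.1, -0.8, -0.3]
opening: 0.108
grasp_force: 30.0
```

```bash
python3 - <<'E'
import pickle
from h import *
from rig import bot,viewer
c=viewer.capture("wrist");pickle.dump(c,open("w7.pkl","wb"))
s=bot.read_state();print(s["position"],s["tcp_rot"],s["opening"],s["joint_positions"][5])
p=s["position"]
print(proj(c,[p[0],p[1],.098]),proj(c,p-[0,0,.0405]))
x,y=np.int32(proj(c,[p[0],p[1],.11]))
crop(c,x-40,y-45,x+40,y+15,10,"pics/w7.png");print(x-40,y-45)
E
```

```text
[ 0.5796146  -0.26761141  0.18937013] [[-9.63195238e-01 -2.68801591e-01 -7.98924078e-04]
 [-2.68802155e-01  9.63195151e-01  7.09275495e-04]
 [ 5.78865416e-04  8.97923292e-04 -9.99999429e-01]] 0.11084609055409188 -140.39582115758438
[317.84067776 203.82418887] [317.92934723 223.89566229]
277 162
```

View pics/w7.png

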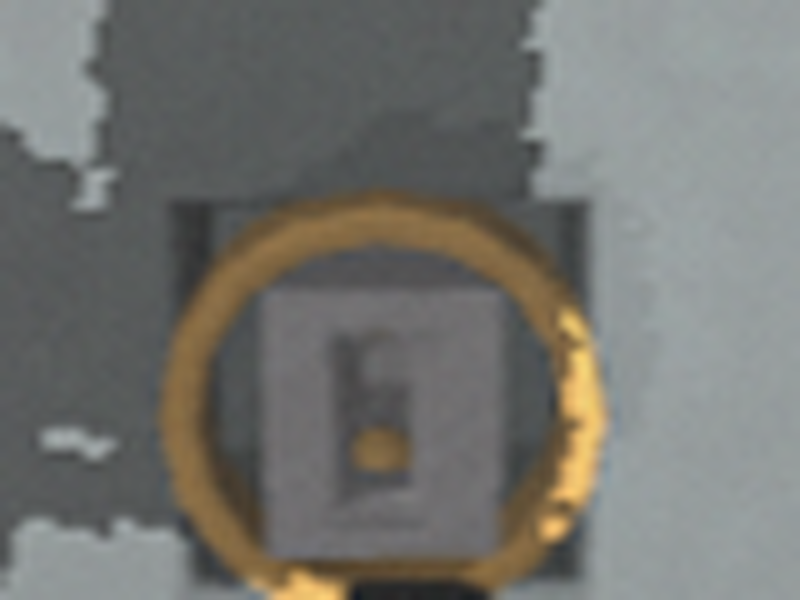

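The view shows the brass ring centred at about (384,420) and the keyway at about (380,425), its sides upright, so yaw matches. It lies about 3 px to the left of the tool's axis. I'll check the key in hand.

```bash
python3 - <<'E'
import pickle
from h import *
from rig import bot
c=pickle.load(open("w7.pkl","rb"));s=bot.read_state();R=s["tcp_rot"];p=s["position"]
for n,q in[("tip",(0,0,.0405)),("bladeNear",(.006,0,.0325)),("bladeNearTop",(.006,0,.0105)),("collarNear",(.0105,0,.0105)),("gripNearBot",(.017,0,.0055)),("gripNearTop",(.017,0,-.0345)),("gripFarTop",(-.017,0,-.0345))]: print(n,proj(c,p+R@np.array(q)).round(1))
im=c["color"]
for r in range(212,262,2): print(r,' '.join(f"{int(v):3d}" for v in im[r,300:338].mean(1)[::1]))
E
```

```text
tip [318.  223.9]
bladeNear [318.  220.2]
bladeNearTop [318.  232.2]
collarNear [318.  225.8]
gripNearBot [318.  219.1]
gripNearTop [318.1 247.7]
gripFarTop [318.1 306.6]
212  61  61  61  86 107 112 112 112 111 107  97  95 103 107 112 110 109 113 114 111 111 113 112 112 114 111 100  80  76  78  85  99 101  90 126 137 140 157
214  91  70  60  84 106 110 113 109 109 105 103 100 100 100 101  98  99 100 100 106 113 113 111 108 106 110 101  86  79  90  99 152 180 144  97 108 143 155
216 102  96  79  86 105 112 113 113 115 108 109 110 113 111 109 111 111 109 108 109 108 108 106 106 109 109 100  91  99 104  98  93  75  64  82 112 142 156
218  92  98  99  97  95  84  80  74  61  65  64  67  67  73  72  74  70  75  76  75  77  77  75  76  89 103 103 100 101  93  85  71  63  62  81 119 148 158
220  90 112 146 136 112 117 162 181 165 146 129  95  55  46  45  45  44  44  45  45  42  43  46  55  69  83  96 107 106 105 115 115 114 113 119 132 146 155
222 153 153 153 155 153 159 167 168 170 176 130  46  37  39  40  40  40  42  41  41  43  41  39  42  35  66 135 160 159 158 156 155 157 156 154 149 1
[... 2270 characters left out ...]
  39  37  32  33  35  37  32  37  31  33  36  38  35  35  35  40  36  35  40
254  35  36  34  33  35  34  33  28  32  32  34  31  34  34  32  35  35  36  31  35  38  35  32  35  35  36  31  31  35  37  34  35  36  35  35  34  41  36
256  34  39  33  37  34  38  38  36  29  34  34  30  35  32  36  32  35  35  34  31  33  29  32  34  32  30  29  32  31  34  36  33  34  35  36  33  34  35
258  34  34  35  30  38  30  32  34  33  31  34  34  36  32  35  30  33  31  35  34  34  33  32  31  34  31  30  32  31  37  30  35  37  34  31  33  36  37
260  36  34  39  33  35  37  32  32  30  31  32  31  33  28  31  36  34  32  33  32  32  33  29  32  33  33  30  28  31  37  36  33  31  35  35  31  37  36
```

```bash
python3 - <<'E'
import pickle
from h import *
from rig import bot
c=pickle.load(open("w7.pkl","rb"));R=bot.read_state()["tcp_rot"]
k=ray(c,314.7,203.8,.098);print(k,np.hypot(*(k[:2]-[.543,-.1352])))
t=k+R[:,0]*.0005
move([t[0],t[1],.140],105.6)
E
```

```text
[ 0.58037569 -0.27043545  0.098     ] 0.14030527161963705
off [ 0.0005 -0.003   0.0494] dr [ 0.05 -0.03 -0.01]
```

servo_tool:
  targets:
    - {"offset":[0.0005,-0.003,0.02],"dr":[0,0,0]}
    - {"offset":[0.0005,-0.003,0.04],"dr":[0,0,0]}
    - {"offset":[0.0005,-0.003,0.047],"dr":[0,0,0]}
    - {"offset":[0.0005,-0.003,0.047],"dr":[0,0,0]}
    - {"offset":[0.0005,-0.003,0.05],"dr":[0,0,0]}
    - {"offset":[0.0005,-0.003,0.053],"dr":[0,0,0]}
    - {"offset":[0.0005,-0.003,0.056],"dr":[0,0,0]}
    - {"offset":[0.0005,-0.003,0.058],"dr":[0,0,0]}
    - {"offset":[0.0005,-0.003,0.058],"dr":[0,0,0]}

```text
time_s: 17.22
position: [0.5812, -0.2728, 0.1345]
tcp_rot: [[-0.964, -0.267, 0.003], [-0.267, 0.964, -0.002], [-0.002, -0.003, -1.0]]
force: [-1.3, 1.6, 11.4]
opening: 0.115
grasp_force: 30.0
```

```bash
python3 - <<'E'
from h import *
from rig import bot
s=bot.read_state();print(s["position"],s["force"],s["moment"],s["opening"]);print("tool force",s["tcp_rot"].T@s["force"])
E
```

```text
[ 0.58121527 -0.27282769  0.13453382] [-1.26473238  1.6217651  11.40854634] [ 0.40617491  0.41312153 -0.01635027] 0.11508104305776415
tool force [  0.75780104   1.87130211 -11.41527773]
```

servo_tool:
  targets:
    - {"offset":[0,0,-0.006],"dr":[0,0,0]}
    - {"offset":[0.0005,0.0023,-0.006],"dr":[0,0,0]}
    - {"offset":[0.0005,0.0023,-0.006],"dr":[0,0,0]}
    - {"offset":[0.0005,0.0023,-0.006],"dr":[0,0,0]}
    - {"offset":[0.0005,0.0023,-0.006],"dr":[0,0,0]}
    - {"offset":[0.0005,0.0023,-0.006],"dr":[0,0,0]}
    - {"offset":[0.0005,0.0023,-0.006],"dr":[0,0,0]}
    - {"offset":[0.0005,0.0023,-0.006],"dr":[0,0,0]}

```text
time_s: 17.88
position: [0.5789, -0.2703, 0.1373]
tcp_rot: [[-0.964, -0.267, -0.0], [-0.267, 0.964, 0.0], [0.0, 0.0, -1.0]]
force: [1.0, 0.1, 0.4]
opening: 0.112
grasp_force: 30.0
```

```bash
python3 - <<'E'
from h import *
from rig import bot
s=bot.read_state();print(s["position"],s["force"],s["opening"]);print("tool force",s["tcp_rot"].T@s["force"])
move([.5799,-.2706,.13],105.6)
E
```

```text
[ 0.57889845 -0.2702999   0.13727203] [0.96233723 0.09166872 0.38063898] 0.11232134465175704
tool force [-0.95178547 -0.16838121 -0.38096498]
off [-0.0009 -0.0006  0.0073] dr [ 0.02 -0.02 -0.12]
```

servo_tool:
  targets:
    - {"offset":[-0.0008,-0.0005,0.001],"dr":[0,0,0]}
    - {"offset":[-0.0008,-0.0005,0.003],"dr":[0,0,0]}
    - {"offset":[-0.0008,-0.0005,0.005],"dr":[0,0,0]}
    - {"offset":[-0.0008,-0.0005,0.007],"dr":[0,0,0]}
    - {"offset":[-0.0008,-0.0005,0.009],"dr":[0,0,0]}
    - {"offset":[-0.0008,-0.0005,0.011],"dr":[0,0,0]}
    - {"offset":[-0.0008,-0.0005,0.011],"dr":[0,0,0]}

```text
time_s: 18.47
position: [0.5797, -0.2704, 0.126]
tcp_rot: [[-0.964, -0.267, -0.001], [-0.267, 0.964, 0.001], [0.0, 0.001, -1.0]]
force: [0.2, -0.9, -0.1]
opening: 0.112
grasp_force: 30.0
```

```bash
cat > st.py <<'E'
from h import *
from rig import bot
s=bot.read_state();print(s["position"],s["opening"],s["grasp_force"]);print("tool force",s["tcp_rot"].T@s["force"],"mom",s["tcp_rot"].T@s["moment"])
E
python3 st.py
```

```text
[ 0.57967265 -0.27037583  0.12596362] 0.11183539621280979 29.999911095947027
tool force [ 0.0065929  -0.91942296  0.13200906] mom [-0.01290339 -0.01440844 -0.03068123]
```

servo_tool:
  targets:
    - {"offset":[0,0,0.003],"dr":[0,0,2]}
    - {"offset":[0,0,0.005],"dr":[0,0,-2]}
    - {"offset":[0,0,0.007],"dr":[0,0,2]}
    - {"offset":[0,0,0.009],"dr":[0,0,-2]}
    - {"offset":[0,0,0.011],"dr":[0,0,2]}
    - {"offset":[0,0,0.013],"dr":[0,0,-2]}
    - {"offset":[0,0,0.015],"dr":[0,0,2]}
    - {"offset":[0,0,0.016],"dr":[0,0,-2]}
    - {"offset":[0,0,0.017],"dr":[0,0,2]}
    - {"offset":[0,0,0.018],"dr":[0,0,-2]}
    - {"offset":[0,0,0.019],"dr":[0,0,0]}
    - {"offset":[0,0,0.019],"dr":[0,0,0]}

```text
time_s: 19.47
position: [0.5805, -0.2708, 0.1085]
tcp_rot: [[-0.964, -0.266, 0.002], [-0.266, 0.964, -0.001], [-0.001, -0.001, -1.0]]
force: [-1.0, 0.3, 3.6]
opening: 0.11
grasp_force: 30.0
```

```bash
python3 st.py
```

```text
[ 0.58053821 -0.27076493  0.10847852] 0.11049261790739348 30.001123384572566
tool force [ 0.84682339  0.54647732 -3.64561843] mom [-0.12081171 -0.0212179   0.02636219]
```

servo_tool:
  targets:
    - {"offset":[0,0,0.002],"dr":[0,0,2]}
    - {"offset":[0,0,0.004],"dr":[0,0,-2]}
    - {"offset":[0,0,0.005],"dr":[0,0,2]}
    - {"offset":[0,0,0.005],"dr":[0,0,-2]}
    - {"offset":[0,0,0.005],"dr":[0,0,0]}
    - {"offset":[0,0,0.005],"dr":[0,0,0]}
    - {"offset":[0,0,0.005],"dr":[0,0,0]}

```text
time_s: 20.05
position: [0.5807, -0.2709, 0.1083]
tcp_rot: [[-0.964, -0.268, 0.003], [-0.268, 0.964, -0.002], [-0.002, -0.003, -1.0]]
force: [-5.5, 4.5, 26.9]
opening: 0.113
grasp_force: 30.0
```

```bash
python3 st.py
```

```text
[ 0.58072843 -0.27087703  0.10825295] 0.11342316906280583 30.004759076982737
tool force [  4.023186     5.73791387 -26.9366604 ] mom [-1.17105791  0.80126333 -0.03533798]
```

servo_tool:
  targets:
    - {"offset":[0,0,-0.0035],"dr":[0,0,0]}
    - {"offset":[0,0,-0.0035],"dr":[0,0,6]}
    - {"offset":[0,0,-0.0035],"dr":[0,0,12]}
    - {"offset":[0,0,-0.0035],"dr":[0,0,18]}
    - {"offset":[0,0,-0.0035],"dr":[0,0,24]}
    - {"offset":[0,0,-0.0035],"dr":[0,0,30]}
    - {"offset":[0,0,-0.0035],"dr":[0,0,36]}
    - {"offset":[0,0,-0.0035],"dr":[0,0,42]}
    - {"offset":[0,0,-0.0035],"dr":[0,0,48]}
    - {"offset":[0,0,-0.0035],"dr":[0,0,54]}
    - {"offset":[0,0,-0.0035],"dr":[0,0,60]}
    - {"offset":[0,0,-0.0035],"dr":[0,0,66]}
    - {"offset":[0,0,-0.0035],"dr":[0,0,72]}
    - {"offset":[0,0,-0.0035],"dr":[0,0,78]}
    - {"offset":[0,0,-0.0035],"dr":[0,0,84]}
    - {"offset":[0,0,-0.0035],"dr":[0,0,88]}
    - {"offset":[0,0,-0.0035],"dr":[0,0,92]}
    - {"offset":[0,0,-0.0035],"dr":[0,0,95]}
    - {"offset":[0,0,-0.0035],"dr":[0,0,98]}
    - {"offset":[0,0,-0.0035],"dr":[0,0,98]}

```text
time_s: 21.72
position: [0.5813, -0.2692, 0.1084]
tcp_rot: [[-0.129, 0.992, 0.003], [0.992, 0.129, 0.001], [0.001, 0.003, -1.0]]
force: [1.0, 5.2, 10.8]
opening: 0.111
grasp_force: 30.0
```

```bash
python3 st.py; python3 -c "
from h import *
R=bot.read_state()['tcp_rot'] if 0 else __import__('rig').bot.read_state()['tcp_rot'];print(np.degrees(np.arctan2(R[1,1],R[0,1])))"
```

```text
[ 0.58131146 -0.26919703  0.10842075] 0.11133960847193876 30.002914150245488
tool force [  5.08826518   1.68537379 -10.81581961] mom [-0.1328817   0.95910935 -0.06547931]
7.399455535572489
```

servo_tool:
  targets:
    - {"offset":[0,0,0],"dr":[0,0,1.5]}
    - {"offset":[0,0,0],"dr":[0,0,3]}
    - {"offset":[0,0,0],"dr":[0,0,3]}
    - {"offset":[0,0,0],"dr":[0,0,3]}
    - {"offset":[0,0,0],"dr":[0,0,3]}

```text
time_s: 22.13
position: [0.5813, -0.2692, 0.1084]
tcp_rot: [[-0.079, 0.997, 0.003], [0.997, 0.079, 0.001], [0.001, 0.003, -1.0]]
force: [0.1, 4.8, 11.1]
opening: 0.114
grasp_force: 30.0
```

```bash
python3 st.py; python3 -c "
from h import *
R=__import__('rig').bot.read_state()['tcp_rot'];print(np.degrees(np.arctan2(R[1,1],R[0,1])))"
```

```text
[ 0.58131744 -0.26921318  0.10840049] 0.11427553652721902 30.002010203897953
tool force [  4.79996072   0.48598953 -11.11682976] mom [-0.07126894  0.9168231  -0.1418681 ]
4.520074759915094
```

servo_tool:
  targets:
    - {"offset":[0,0,0],"dr":[0,0,2]}
    - {"offset":[0,0,0],"dr":[0,0,2]}
    - {"offset":[0,0,0],"dr":[0,0,2]}
    - {"offset":[0,0,0],"dr":[0,0,2]}

```text
time_s: 22.47
position: [0.5814, -0.2693, 0.1084]
tcp_rot: [[-0.044, 0.999, 0.003], [0.999, 0.044, 0.001], [0.001, 0.003, -1.0]]
force: [-0.3, 5.5, 11.5]
opening: 0.114
grasp_force: 30.0
```

```bash
python3 st.py; python3 - <<'E'
from rig import viewer
from h import *
c=viewer.capture("top")
# knob check from top view: dark pixels around dial near radius 26..45mm
ax=np.array([.5432,-.1363]);g=c["color"].mean(2)
for r in(.028,.038):
    v=[(a,g[tuple(np.int32(np.round(proj(c,[ax[0]+r*np.cos(np.radians(a)),ax[1]+r*np.sin(np.radians(a)),.094])))[::-1])]) for a in range(-60,61,4)]
    print(r,[(a,int(x)) for a,x in v])
E
```

```text
[ 0.58137242 -0.26926434  0.10842029] 0.11414689749596665 30.001931693404913
tool force [ 5.50225373e+00  5.41180315e-03 -1.15048855e+01] mom [ 0.00135567  0.8895115  -0.2566504 ]
0.028 [(-60, 79), (-56, 80), (-52, 78), (-48, 77), (-44, 79), (-40, 80), (-36, 78), (-32, 78), (-28, 79), (-24, 80), (-20, 79), (-16, 80), (-12, 82), (-8, 80), (-4, 81), (0, 81), (4, 81), (8, 81), (12, 83), (16, 83), (20, 84), (24, 85), (28, 85), (32, 85), (36, 86), (40, 87), (44, 87), (48, 88), (52, 88), (56, 90), (60, 89)]
0.038 [(-60, 76), (-56, 74), (-52, 76), (-48, 74), (-44, 75), (-40, 73), (-36, 74), (-32, 73), (-28, 75), (-24, 77), (-20, 75), (-16, 76), (-12, 77), (-8, 77), (-4, 79), (0, 80), (4, 79), (8, 80), (12, 81), (16, 82), (20, 82), (24, 83), (28, 84), (32, 84), (36, 86), (40, 86), (44, 86), (48, 87), (52, 88), (56, 89), (60, 90)]
```

```bash
python3 -c "
from rig import ticket
print(ticket.hand_in())"
```

```text
the job is handed in; nothing more can be done
None
```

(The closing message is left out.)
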